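Snap the sample capsule shut in the press pliers

TASK

One of the two bench-held press pliers has a round sample capsule waiting between its jaws with the lid still standing proud. Press the handle of those pliers down until the lid snaps shut, then let go so that the handle springs back up and the shut capsule stays where it was in the lower jaw. Do not work the other pliers, whose jaws are empty.

Things in the scene. Friction and masses are not known exactly. Their poses are not given: they have to be found in the camera images.
- pliers: Loaded press pliers fixed on the bench: lower half on a 200 x 90 mm dark steel foot, upper half one straight black-gripped arm hinged at the far (+x) end, sprung open; jaws lie between hinge and handle. Origin on the bench; x from the handles to the hinge, z up. Level hinge axis (y) at x = 85, z = 60 mm. Jaw seat at x = 20 mm. Handle end at x = -155 mm.
- pliers_pad (a point): Centre of the top of the flat finger pad (56 long, 40 wide) on that upper handle; x along the handle to the hinge, y across, z out of the top. Open: 139 mm above the bench, 187 mm horizontally from the hinge, sloping 0.24 rad. All the way down: level, 92 mm up, 200 mm from the hinge. Pressing here takes 2 to 4 N until the lid is met, about 10 N at the click, then it drops to its stop.
- pliers_handle (a joint): Hinge of the loaded pliers' upper handle, rad: 0 sprung fully open, 0.24 all the way down on its stop. A spring brings it back to 0 when let go. The jaw meets the standing lid at about 0.14 and clicks it at about 0.19.
- lid_top (a point): Centre of the lid's top. The capsule lies loose in a shallow ring on the lower jaw of the loaded pliers: round aluminium base 60 mm across, 12 high, two small steel prongs at its sides, plain aluminium disc lid 54 mm across, 6 thick. Lid top 60 mm above the bench while proud, 54 mm when shut. z is up. (An already shut capsule like it may lie on the open bench: not this one.)
- lid (a joint): How far the lid has gone down, m: 0 standing proud, 0.006 shut. It snaps past the prongs at mid travel (0.003), goes home by itself from there and stays shut; let go before that, it comes back up.
- spare_pad (a point): The same point of the pad on the other pliers, alike in every way but with nothing between their jaws. To be left alone.
There are look-alikes about, which are no part of the job. What is shaped like the part that bears lid_top but black is not meant.

How it is judged:
On the way:
1. the loaded pliers are pressed closed and the lid has snapped shut (value of joint pliers_handle above 0.15 rad and value of joint lid above 0.0045 m), for 0.05 s.
At the end, for the whole second after the job is handed in: The lid is shut (over 4.5 of its 6 mm down), the handle of the loaded pliers is back up (under 0.06 rad), the capsule lies level (10 degrees) in its place on the lower jaw (lid top within 15 mm of its start, its closing included), and the other pliers are as they were (pad within 15 mm) (value of joint lid above 0.0045 m and value of joint pliers_handle below 0.06 rad and distance of each of lid_top, spare_pad from where it was at the start of the episode below 0.015 m and angle between lid_top's own z axis and vertical below 0.17 rad); the robot touches nothing.
It fails at once if the empty pliers are worked: their pad moves by more than 15 mm (distance of spare_pad from where it was at the start of the episode above 0.015 m).
It also fails if it takes over 32 s, if anything falls off the work surface, if the arm or the gripper's body presses on something with over 40 N, if the wrist force passes 120 N, or if a joint passes its speed limit or range.

ROBOT

A 6-joint arm with a two-finger parallel gripper is mounted at the origin on the work surface. World frame = base frame: x ahead of the robot, y to its left, z up, the work surface at z = 0. Lengths are in m, angles in rad, forces in N, time in s.
With the tool pointing down it reaches from about 0.3 to 0.875 m from the base axis. Payload 6.4 kg.
Tool frame: the origin (TCP) lies at the very end of the fingers, on their centre line; the grasp point (between the pads) lies 19 mm behind it; z points along the fingers, y is the direction in which the jaws open and shut (so a half turn about z gives the same grasp; the last joint's range is limited). The gripper opens to 85 mm and grips with 20 to 120 N. Pads are 22 mm wide; open, the fingers measure 114 mm over their backs; the gripper's body (76 mm by 85 mm) begins 54 mm behind the grasp point. The pads swing forward as they close: fully open they stand 13 mm farther back than shut.
Start: joints at [1.023, 0.181, 1.607, -0, 1.354, -0.206], TCP at [0.193, 0.542, 0.231] pointing down, gripper open.
Joint ranges: [-2.99, 2.99], [-0.89, 2.07], [0.3, 2.58], [-1.14, 4.28], [0, 2.63], [-3.12, 3.12]. Speed limits (rad/s): [2.57, 2.57, 3.01, 3.14, 3.14, 3.14].

INTERFACE

Orientations are given as a unit quaternion [w, x, y, z].
In Python, from bench import * gives the robot as it stands.
- The arm moves only by the tool arm_command, never from a script. Its argument "motion" is text: rows parted by semicolons, each of 7 numbers parted by spaces: the shift along the tool's x, y, z in units of 0.2 m (1.0 is 0.2 m), then the turn, a rotation vector about the tool's x, y, z in units of 60 degrees (1.0 is 60 degrees), then the opening, from 0 (shut) to 1 (fully open). In form: tx ty tz ax ay az grip; .... A call has 1 to 10 rows; each row shifts and turns the pose as measured when the row begins, along the tool's axes as they then stand; what a row does not reach is not made up. A row lasts 1/12 s, in which the tool goes at most 41.7 mm and 7.16 degrees, less where a joint would pass 70% of its speed; a pose out of reach is approached as far as the arm can. A call with a number of a shift or a turn outside -1 to 1 is refused whole. A call with a gripper value outside its range is refused whole. The fingers move at their own pace and stop on an object; the grip force is fixed at half the most. Time passes only in rows, so rows that do not move let the fingers close. It gives the time, the measured TCP pose, the force and the opening at its end, in the units of the state.
- get_obs(): the state, without advancing time (a new reading comes with each control period).
- camera(name): name is "side" or "top"; returns a dict with "img" (420x560x3 uint8, red, green, blue), "intrinsics" (3x3 intrinsics, pixels), "pose" (4x4, takes a point from camera to world coordinates). Camera axes: x right, y down, z forward; pixel columns grow to the right and rows downward; lengths in m; the calibration is good to about 2 mm. A picture is of the moment at which its call begins. There is no depth.
- hand_in(): hands the job in, once; it reports no verdict.
Trained networks look in the newest picture that a camera, given by its name, has taken for a name from the list of things; names that differ only in an ending like _2 or _b are one class to them, and where a whole thing is asked for, a point or a joint stands for the part that bears it (a point fixed in the world has none). Each returns a list of dicts, best first, with "conf" (0 to 1); they miss things now and then, are a little off and sometimes report something else, mostly with a low value. They report only what shows in the picture. A call takes as long as a camera call. They do not tell look-alikes from the thing itself.
- search_frame(camera, target): "box" ([left, top, right, bottom] in pixels, round what is visible of it).
The state is a dict: "time_s": time; "q": joint angles; "dq": joint speeds; "joint_efforts": joint torques, N m; "eef_pos": TCP position; "eef_rot": TCP orientation; "wrist_force": force on the tool from outside, world axes, zero at the start; "torque": the same for the moment, N m; "opening": opening from 0.0 (shut) to 1.0 (fully open).
Only numpy, scipy, OpenCV 4.12 (cv2) and the standard library are available. Lean on these libraries where they do the work, as an engineer would, in place of code of your own. Each camera call takes 0.05 s, during which the arm holds its last target.

## Working session

There is one attempt and no reset: what is moved stays moved. The work goes in short steps, Python scripts to look and compute and a tool call to move; the robot and the scene stay as the last step left them, time stands still between calls to the robot, and variables do not carry over. Pictures are saved under pics/ and viewed, and the job is handed in when it is done.

Besides the shell and the picture viewer there is one more tool, called after "Call:" as name(argument=value, ...) on one line, values as JSON. arm_command: Moves the arm, as the interface text tells. Shifts and turns lie within -1 to 1; 1 stands for 0.2 m of shift or 60 degrees of turn. Its arguments: {"type":"object","properties":{"motion":{"type":"string"}},"required":["motion"]}

```bash
mkdir -p pics; ls
python3 - <<'E'
from bench import *
import cv2, numpy as np
np.set_printoptions(precision=4,suppress=True)
for c in ["side","top"]:
    d=camera(c); cv2.imwrite(f"pics/{c}0.png",d["img"][:,:,::-1]); print(c,d["intrinsics"],d["pose"])
    for t in ["pliers","pliers_pad","lid_top","spare_pad"]:
        print(t,[(np.round(r["box"],0),round(r["conf"],2)) for r in search_frame(c,t)])
o=get_obs(); print({k:o[k] for k in ["time_s","eef_pos","eef_rot","wrist_force","opening"]})
E
```

```text
pics
side [[418.8234   0.     284.24  ]
 [  0.     418.8234 205.8696]
 [  0.       0.       1.    ]] [[ 0.9532 -0.2131  0.2145  0.3905]
 [-0.3019 -0.7102  0.636  -0.6464]
 [ 0.0169 -0.671  -0.7413  0.7898]
 [ 0.      0.      0.      1.    ]]
pliers [(array([205., 104., 295., 120.]), 0.68), (array([254., 261., 392., 329.]), 0.6), (array([262., 259., 382., 294.]), 0.36)]
pliers_pad [(array([261., 257., 384., 294.]), 0.94)]
lid_top [(array([319., 358., 352., 389.]), 0.79), (array([310., 237., 333., 258.]), 0.74), (array([330., 282., 361., 302.]), 0.65), (array([259., 260., 382., 291.]), 0.61), (array([204., 100., 296., 118.]), 0.3)]
spare_pad [(array([205.,  98., 294., 121.]), 0.62)]
top [[458.1784   0.     277.4298]
 [  0.     458.1784 205.6797]
 [  0.       0.       1.    ]] [[ 0.0256 -0.9848  0.1719  0.4415]
 [-0.9992 -0.0199  0.0346 -0.059 ]
 [-0.0306 -0.1727 -0.9845  1.059 ]
 [ 0.      0.      0.      1.    ]]
pliers []
pliers_pad [(array([373., 162., 406., 268.]), 0.73)]
lid_top [(array([432., 220., 457., 242.]), 0.73), (array([376., 183., 400., 203.]), 0.65)]
spare_pad [(array([105., 150., 148., 262.]), 0.77)]
{'time_s': 0.5, 'eef_pos': array([0.1927, 0.5417, 0.2312]), 'eef_rot': array([-0.    ,  0.1701,  0.9854, -0.    ]), 'wrist_force': array([0.4928, 0.1504, 0.3924]), 'opening': 1.0010585049483647}
```

View pics/side0.png

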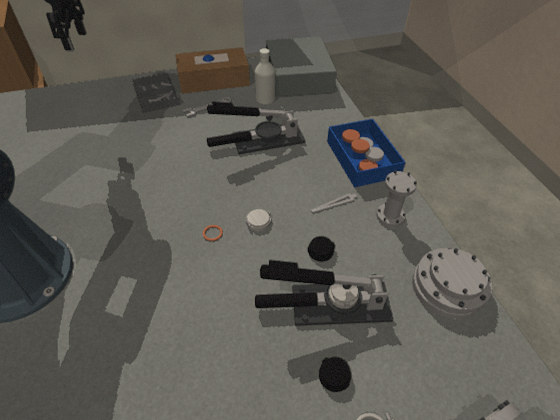

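View pics/top0.png

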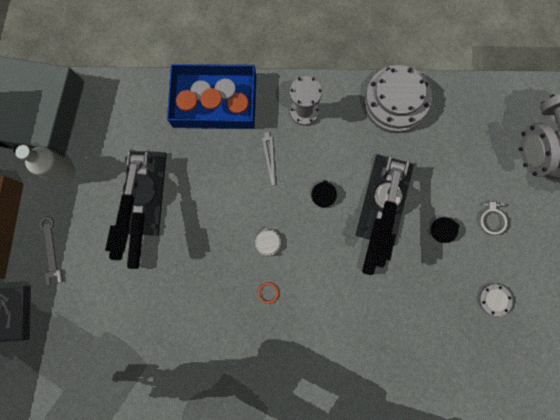

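Both views show two pliers. The pair at side (325,290) / top (385,210) has a bright capsule in its jaws. The other pair, at top (140,205), shows a dark empty jaw. I'll enlarge the loaded pair.

Run:
```python
import cv2
a=cv2.imread("pics/side0.png")[240:340,240:410]; cv2.imwrite("pics/s_c.png",cv2.convertScaleAbs(cv2.resize(a,None,fx=4.7,fy=4.7,interpolation=2),alpha=1.8))
a=cv2.imread("pics/top0.png")[145:285,330:460]; cv2.imwrite("pics/t_c.png",cv2.convertScaleAbs(cv2.resize(a,None,fx=4.2,fy=4.2,interpolation=2),alpha=1.8))
```

```text
(no output)
```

View pics/s_c.png

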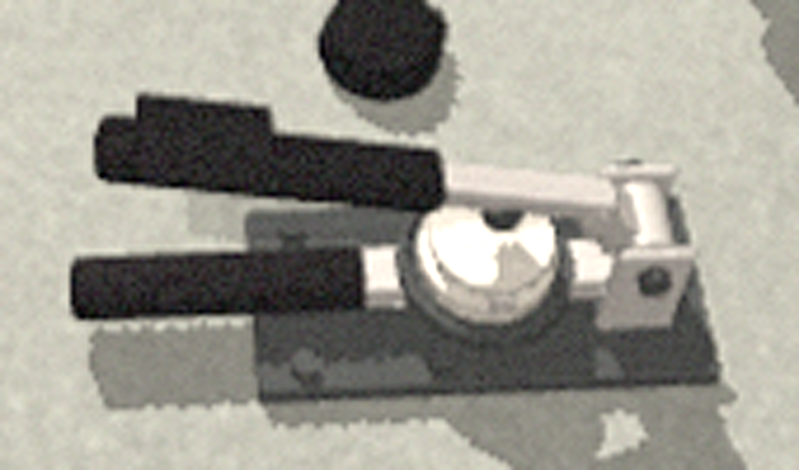

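View pics/t_c.png

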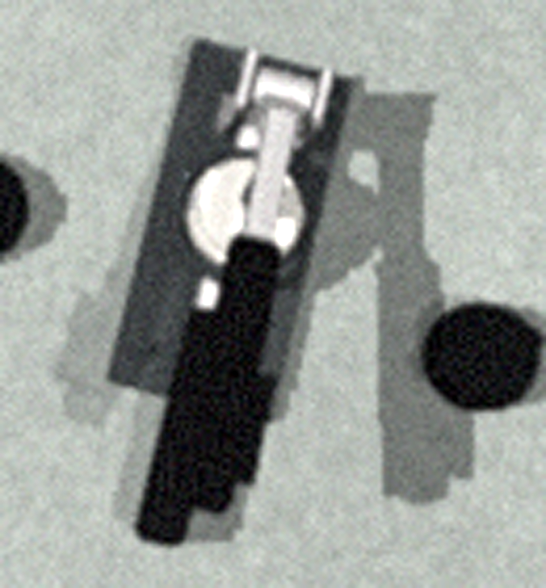

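```bash
cat > h.py <<'E'
import numpy as np
K={"side":(418.8234,284.24,205.8696),"top":(458.1784,277.4298,205.6797)}
from bench import *
P={}
def cams():
    for c in K: P[c]=camera(c)["pose"]
def proj(c,p):
    T=np.linalg.inv(P[c]); q=T[:3,:3]@p+T[:3,3]; f,u,v=K[c]; return np.array([f*q[0]/q[2]+u,f*q[1]/q[2]+v])
def ray(c,u,z):
    f,a,b=K[c]; d=P[c][:3,:3]@np.array([(u[0]-a)/f,(u[1]-b)/f,1]); o=P[c][:3,3]; return o+d*(z-o[2])/d[2]
E
python3 - <<'E'
from h import *
import cv2
np.set_printoptions(precision=4,suppress=True)
cams()
tc=lambda x,y:(330+x/4.2,145+y/4.2); sc=lambda x,y:(240+x/4.7,240+y/4.7)
print("lid",ray("top",tc(245,211),.058),ray("side",sc(487,262),.058))
A=ray("top",tc(200,40),.008);B=ray("top",tc(362,78),.008);C=ray("top",tc(110,380),.008)
D=ray("side",sc(718,382),.008);E=ray("side",sc(262,398),.0)
print(A,B,C,D,E,np.linalg.norm(A[:2]-B[:2]),np.linalg.norm(A-C),np.arctan2(*(A-C)[1::-1]),np.arctan2(*(D-E)[1::-1]), np.linalg.norm(D-E))
L=(ray("top",tc(245,211),.058)+ray("side",sc(487,262),.058))/2
for yaw in [np.arctan2(*(A-C)[1::-1])]:
    R=np.array([[np.cos(yaw),-np.sin(yaw)],[np.sin(yaw),np.cos(yaw)]])
    o=L[:2]-R@[.02,0]
    W=lambda x,y,z:np.r_[o+R@[x,y],z]
    pad=W(.085-.187,0,.139); print("yaw",yaw,"origin",o,"pad",pad, "hinge",W(.085,0,.06))
    al=.24
    def padp(a,b): return W(-.102+a*np.cos(al),b,.139-a*np.sin(al))
    pts=[padp(a,b) for a,b in[(-.028,-.02),(.028,-.02),(.028,.02),(-.028,.02)]]+[W(.085,-.02,.06),W(-.155,0,.045),W(.02,0,.06)]
    for c in K:
        im=cv2.imread(f"pics/{c}0.png"); im=cv2.convertScaleAbs(im,alpha=1.8)
        x0,y0,w,h,s=(330,145,130,140,4.2) if c=="top" else (240,240,170,100,4.7)
        im=cv2.resize(im[y0:y0+h,x0:x0+w],None,fx=s,fy=s,interpolation=2)
        q=[((proj(c,p)-[x0,y0])*s).astype(int) for p in pts]
        cv2.polylines(im,[np.array(q[:4])],True,(0,0,255),1)
        for p in q[4:]: cv2.circle(im,p.tolist(),4,(0,0,255),-1)
        cv2.imwrite(f"pics/{c}_ov.png",im)
E
```

```text
lid [ 0.6447 -0.2685  0.058 ] [ 0.6425 -0.2811  0.058 ]
[ 0.7524 -0.2554  0.008 ] [ 0.7319 -0.3451  0.008 ] [ 0.5594 -0.2044  0.008 ] [ 0.7322 -0.3394  0.008 ] [ 0.5434 -0.2849  0.    ] 0.09193542736164412 0.19961442594087153 -0.2587267161834175 -0.28083889603742324 0.19659967046505836
yaw -0.2587267161834175 origin [ 0.6243 -0.2697] pad [ 0.5257 -0.2436  0.139 ] hinge [ 0.7064 -0.2914  0.06  ]
```

Run:
```python
import cv2,numpy as np
a=cv2.imread("pics/side_ov.png");b=cv2.imread("pics/top_ov.png")
a=cv2.resize(a,(400,int(a.shape[0]*400/a.shape[1])));b=cv2.resize(b,(400,int(b.shape[0]*400/b.shape[1])))
h=max(a.shape[0],b.shape[0]);o=np.zeros((h,800,3),np.uint8);o[:a.shape[0],:400]=a;o[:b.shape[0],400:]=b
cv2.imwrite("pics/ov2.png",o)
```

```text
(no output)
```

View pics/ov2.png

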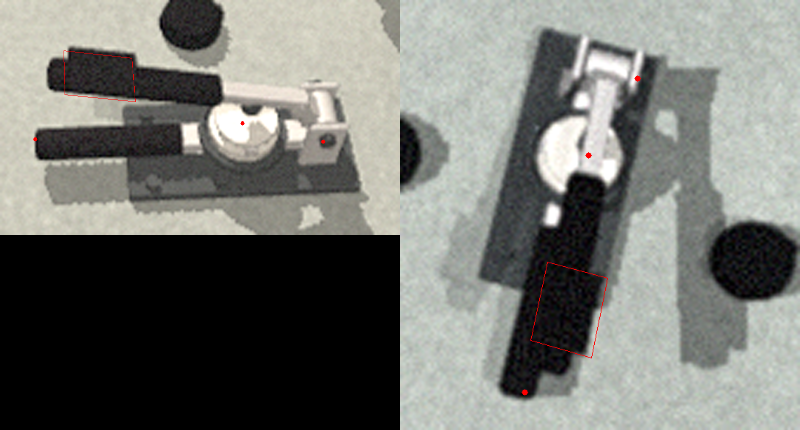

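```bash
cat > fit.py <<'E'
from h import *
import cv2
from scipy.optimize import least_squares
np.set_printoptions(precision=4,suppress=True)
cams()
tc=lambda x,y:np.array((330+x/4.2,145+y/4.2)); sc=lambda x,y:np.array((240+x/4.7,240+y/4.7))
al=.24
pp=lambda a,b:np.array([-.102+a*np.cos(al),b,.139-a*np.sin(al)])
obs=[("top",tc(275,375),lambda x0:pp(.028,-.02)),("top",tc(252,482),lambda x0:pp(-.028,-.02)),
("side",sc(140,95),lambda x0:pp(-.028,.02)),("side",sc(270,107),lambda x0:pp(.028,.02)),
("top",tc(200,40),lambda x0:np.array([x0,.045,.008])),("top",tc(362,78),lambda x0:np.array([x0,-.045,.008])),("top",tc(110,380),lambda x0:np.array([x0-.2,.045,.008])),
("side",sc(718,382),lambda x0:np.array([x0,-.045,.008])),("side",sc(262,398),lambda x0:np.array([x0-.2,-.045,.0])),
("top",tc(245,211),lambda x0:np.array([.02,0,.052]))]
def W(v,p):
    c,s=np.cos(v[2]),np.sin(v[2]); return np.array([v[0]+c*p[0]-s*p[1],v[1]+s*p[0]+c*p[1],p[2]])
f=lambda v:np.concatenate([proj(c,W(v,g(v[3])))-u for c,u,g in obs])
r=least_squares(f,[.624,-.27,-.26,.1],loss="soft_l1"); v=r.x
print(v,"pad",W(v,pp(0,0)),"closed",W(v,np.array([-.115,0,.092]))); print(f(v).reshape(-1,2))
pts=[W(v,p) for p in [pp(-.028,-.02),pp(.028,-.02),pp(.028,.02),pp(-.028,.02),np.array([v[3],.045,.008]),np.array([v[3],-.045,.008]),np.array([v[3]-.2,-.045,.008]),np.array([v[3]-.2,.045,.008]),np.array([.085,-.02,.06]),np.array([-.155,0,.045]),np.array([.02,0,.06])]]
O=np.zeros((430,800,3),np.uint8)
for i,c in enumerate(["side","top"]):
    im=cv2.convertScaleAbs(cv2.imread(f"pics/{c}0.png"),alpha=1.8)
    x0,y0,w,h=(330,145,130,140) if c=="top" else (240,240,170,100); s=400/w
    im=cv2.resize(im[y0:y0+h,x0:x0+w],None,fx=s,fy=s,interpolation=2)
    q=[((proj(c,p)-[x0,y0]+.5)*s).astype(int) for p in pts]
    cv2.polylines(im,[np.array(q[:4])],True,(0,0,255),1);cv2.polylines(im,[np.array(q[4:8])],True,(0,255,0),1)
    for p in q[8:]: cv2.circle(im,p.tolist(),4,(0,0,255),-1)
    O[:im.shape[0],i*400:i*400+400]=im[:430]
cv2.imwrite("pics/ov3.png",O)
E
python3 fit.py
```

```text
[ 0.6276 -0.2665 -0.2637  0.1198] pad [ 0.5292 -0.24    0.139 ] closed [ 0.5166 -0.2366  0.092 ]
[[ 0.1877 -0.2831]
 [ 0.4154 -0.1262]
 [-1.3968 -0.6521]
 [-0.1318  0.1123]
 [-0.479  -1.1098]
 [-1.6437  0.0869]
 [-0.9467 -1.1413]
 [ 0.1822  0.8948]
 [-1.6427  2.5156]
 [ 0.8942 -0.427 ]]
```

View pics/ov3.png

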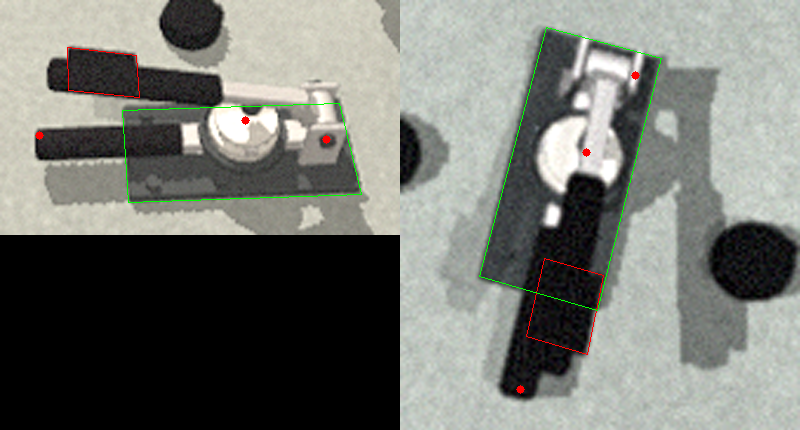

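The fit agrees with both views to about 1–2 px. It puts the loaded pad at (0.529, -0.240, 0.139), with the closed position at (0.517, -0.237, 0.092). I'll move over it with the gripper shut.

Call:
arm_command(motion="-0.13 -0.14 0 0 0 0 0;-0.13 -0.14 0 0 0 0 0;-0.13 -0.14 0 0 0 0 0;-0.13 -0.14 0 0 0 0 0;-0.13 -0.14 0 0 0 0 0;-0.13 -0.14 0 0 0 0 0;-0.13 -0.14 0 0 0 0 0;-0.13 -0.14 0 0 0 0 0;-0.13 -0.14 0 0 0 0 0;-0.13 -0.14 0 0 0 0 0")

```text
time_s: 1.53
eef_pos: [0.3468, 0.1836, 0.2307]
eef_rot: [0.002, 0.163, 0.987, 0.002]
wrist_force: [-0.2, 0.0, -0.1]
opening: 0.001
```

Call:
arm_command(motion="-0.13 -0.15 0 0 0 0 0;-0.13 -0.15 0 0 0 0 0;-0.13 -0.15 0 0 0 0 0;-0.13 -0.15 0 0 0 0 0;-0.13 -0.15 0 0 0 0 0;-0.13 -0.15 0 0 0 0 0;-0.13 -0.15 0 0 0 0 0;-0.13 -0.15 0 0 0 0 0;-0.13 -0.15 0 0 0 0 0;0 0 0 0 0 0 0")

```text
time_s: 2.37
eef_pos: [0.4865, -0.1715, 0.2346]
eef_rot: [0.009, 0.166, 0.986, 0.001]
wrist_force: [-0.9, 0.3, 0.3]
opening: 0.004
```

```bash
cat > to.py <<'E'
import sys
from h import *
from scipy.spatial.transform import Rotation as R
o=get_obs(); w,x,y,z=o["eef_rot"]; M=R.from_quat([x,y,z,w])
t=np.array([float(a) for a in sys.argv[1:4]])
print(o["eef_pos"].round(4),o["wrist_force"].round(2),"units",(M.inv().apply(t-o["eef_pos"])/.2).round(3),o["time_s"])
Rd=R.from_quat([.1651,.9863,0,0])
print("turn units",((M.inv()*Rd).as_rotvec(degrees=True)/60).round(3))
E
python3 to.py .522 -.238 .16
```

```text
[ 0.4865 -0.1715  0.2346] [-0.94  0.26  0.27] units [-0.271 -0.258  0.376] 2.3667
turn units [ 0.005  0.016 -0.002]
```

Call:
arm_command(motion="-0.13 -0.13 0.03 0 0.01 0 0;-0.13 -0.12 0.1 0 0 0 0;0 0 0.12 0 0 0 0;0 0 0.1 0 0 0 0;0 0 0 0 0 0 0;0 0 0 0 0 0 0")

```text
time_s: 2.87
eef_pos: [0.5206, -0.2405, 0.1631]
eef_rot: [0.004, 0.169, 0.986, 0.002]
wrist_force: [0.3, -0.3, 1.1]
opening: 0.003
```

```bash
python3 to.py .522 -.238 .139;python3 - <<'E'
from h import *
import cv2
for i,c in enumerate(["side","top"]):
    im=camera(c)["img"][:,:,::-1]; im=im[170:350,180:420] if c=="side" else im[120:300,270:510]
    im=cv2.convertScaleAbs(cv2.resize(im,(400,300),interpolation=2),alpha=1.8)
    O=im if i==0 else np.hstack([O,im])
cv2.imwrite("pics/over.png",O)
E
```

```text
[ 0.5206 -0.2405  0.1631] [ 0.28 -0.28  1.11] units [-0.002  0.014  0.121] 2.8667
turn units [ 0.005  0.007 -0.008]
```

View pics/over.png

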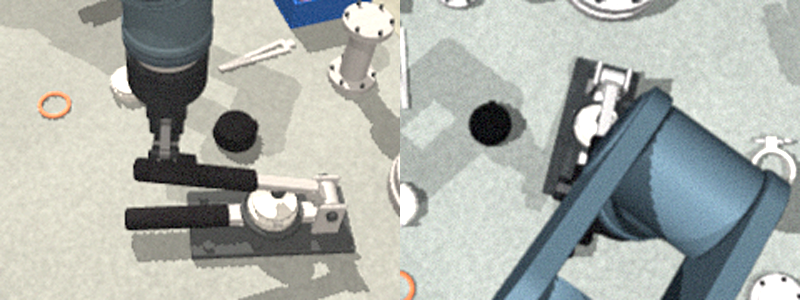

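The side view shows the shut fingers directly above the pad at crop (165,150), and the pliers haven't been disturbed. The top view is blocked by the arm. I'll press down gently.

Call:
arm_command(motion="0 0.01 0.05 0 0 0 0;0 0 0.05 0 0 0 0;0 0 0.04 0 0 0 0;0 0 0.04 0 0 0 0;0 0 0.04 0 0 0 0;0 0 0 0 0 0 0")

```text
time_s: 3.47
eef_pos: [0.5249, -0.2383, 0.1223]
eef_rot: [0.009, 0.167, 0.986, -0.001]
wrist_force: [0.2, -0.8, 2.3]
opening: -0.003
```

Call:
arm_command(motion="0.01 0 0.04 0 0 0 0;0.01 0 0.04 0 0 0 0;0 0 0.04 0 0 0 0;0 0 0.03 0 0 0 0;0 0 0 0 0 0 0")

```text
time_s: 3.88
eef_pos: [0.5214, -0.2378, 0.0924]
eef_rot: [0.009, 0.167, 0.986, -0.002]
wrist_force: [-0.1, 0.2, 4.1]
opening: -0.001
```

Call:
arm_command(motion="0 0 0.02 0 0 0 0;0 0 0.02 0 0 0 0;0 0 0 0 0 0 0")

```text
time_s: 4.13
eef_pos: [0.5217, -0.238, 0.0926]
eef_rot: [0.008, 0.166, 0.986, -0.002]
wrist_force: [-2.4, 0.9, 4.0]
opening: 0.002
```

Run:
```python
from h import *
import cv2
im=camera("side")["img"][:,:,::-1][230:350,230:420]
cv2.imwrite("pics/press.png",cv2.convertScaleAbs(cv2.resize(im,(760,480),interpolation=2),alpha=1.8))
```

```text
(no output)
```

View pics/press.png

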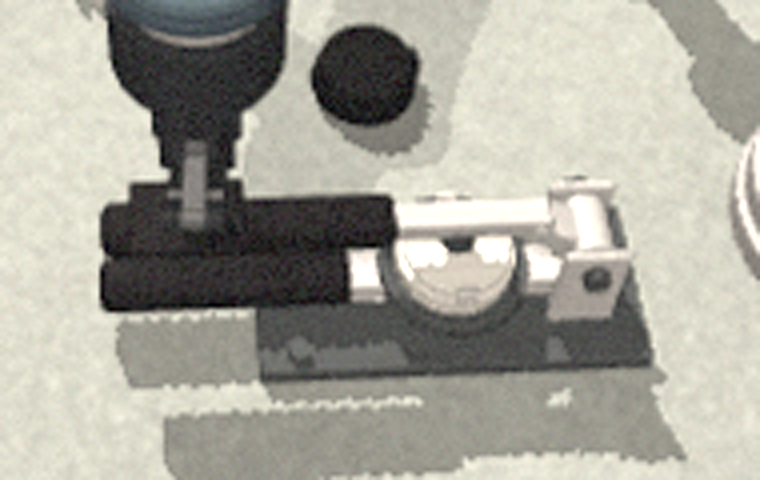

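The upper handle is level on its stop at the expected 92 mm. I'll press slightly harder to confirm it's at the end of travel.

Call:
arm_command(motion="0 0 0.04 0 0 0 0")

```text
time_s: 4.27
eef_pos: [0.5223, -0.2384, 0.0891]
eef_rot: [0.008, 0.166, 0.986, -0.002]
wrist_force: [-33.3, 17.5, 79.5]
opening: -0.004
```

Call:
arm_command(motion="0 0 0.04 0 0 0 0")

```text
time_s: 4.35
eef_pos: [0.5223, -0.2385, 0.0886]
eef_rot: [0.007, 0.165, 0.986, -0.002]
wrist_force: [-36.8, 21.1, 88.6]
opening: -0.003
```

That reached 88 N with almost no motion, so it's on the stop. Releasing slowly upward.

Call:
arm_command(motion="0 0 -0.02 0 0 0 0;0 0 -0.03 0 0 0 0;0 0 -0.03 0 0 0 0;0 0 -0.04 0 0 0 0;0 0 -0.04 0 0 0 0;0 0 -0.04 0 0 0 0;0 0 -0.04 0 0 0 0;0 0 -0.04 0 0 0 0;0 0 -0.04 0 0 0 0;0 0 -0.04 0 0 0 0")

```text
time_s: 5.18
eef_pos: [0.523, -0.2381, 0.171]
eef_rot: [0.01, 0.165, 0.986, -0.003]
wrist_force: [-0.2, 0.3, -1.0]
opening: 0.002
```

Call:
arm_command(motion="0 0 -0.1 0 0 0 0;0 0 -0.1 0 0 0 0;0 0 -0.1 0 0 0 0;0 0 -0.1 0 0 0 0;0.1 0.1 -0.1 0 0 0 0;0.13 0.13 0 0 0 0 0;0.13 0.13 0 0 0 0 0;0.13 0.13 0 0 0 0 0;0.13 0.13 0 0 0 0 0;0 0 0 0 0 0 0")

```text
time_s: 6.02
eef_pos: [0.4386, -0.0749, 0.2759]
eef_rot: [0.007, 0.168, 0.986, -0.001]
wrist_force: [0.1, 0.0, 0.3]
opening: 0.0
```

Run:
```python
from h import *
import cv2
print(get_obs()["eef_pos"],get_obs()["wrist_force"])
for c in K:
    im=camera(c)["img"][:,:,::-1].copy(); cv2.imwrite(f"pics/{c}9.png",im)
    print(c,[(np.round(r["box"]),round(r["conf"],2)) for r in search_frame(c,"pliers_pad")])
def crop(f,x,y): return cv2.convertScaleAbs(cv2.resize(cv2.imread(f)[y:y+100,x:x+170],(600,353)[:2],interpolation=2)[:300],alpha=1.3)
cv2.imwrite("pics/cmp.png",np.vstack([crop("pics/side0.png",240,240),crop("pics/side9.png",240,240)]))
```

```text
[ 0.43859278 -0.07486922  0.27594447] [0.11558828 0.01247216 0.3145678 ]
side [(array([259., 259., 383., 294.]), 0.96)]
top [(array([375., 160., 404., 269.]), 0.71)]
```

View pics/cmp.png

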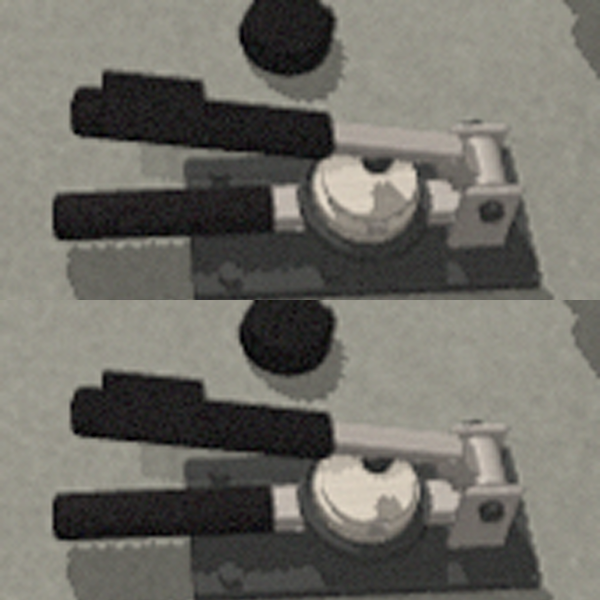

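View pics/top9.png

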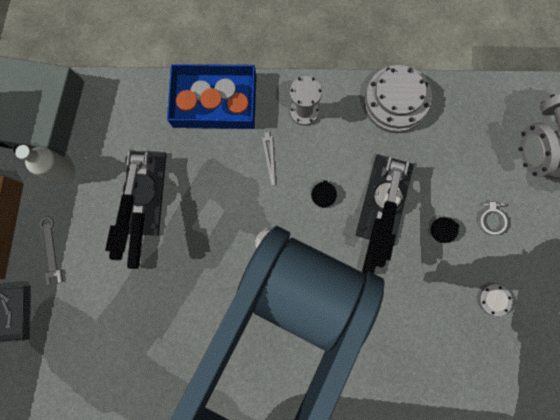

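The handle is back at its starting position, the capsule is in place, and the empty pliers look the same as before. I'll zoom in on the lid to check it's shut.

Run:
```python
import cv2,numpy as np
o=[cv2.convertScaleAbs(cv2.resize(cv2.imread(f"pics/side{i}.png")[270:320,320:370],(400,400),interpolation=2),alpha=1.3) for i in (0,9)]
cv2.imwrite("pics/lid.png",np.hstack(o))
```

```text
(no output)
```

View pics/lid.png

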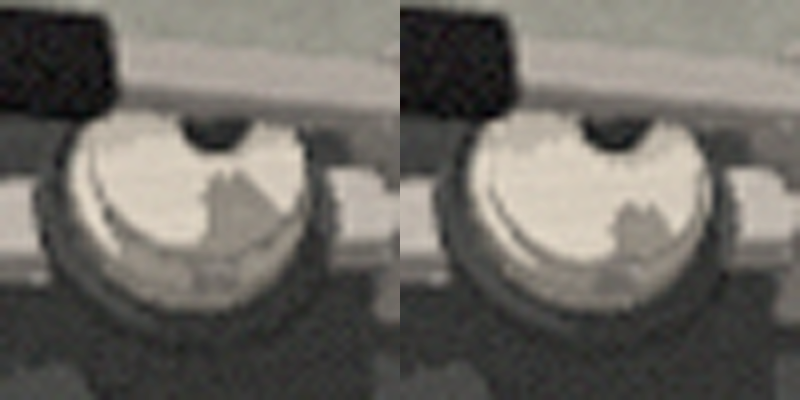

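The lid's front edge moved from about row 250 to row 263 in the crop. That's about 1.7 px in the image, where 6 mm of travel should give about 2 px, so the lid is shut.

```bash
python3 -c "
from bench import *
print(hand_in(), get_obs()['time_s'])"
```

```text
the job is handed in; nothing more can be done
the job is handed in; nothing more can be done
```

I pressed the loaded pliers' pad down with the shut fingertips until the handle reached its stop, then released it and backed the arm away. I handed the job in soon after 6 s of robot time; it gives no verdict.

- **Press:** the handle came to rest level with the tool at z ≈ 92 mm, the expected closed height. A confirming push then reached about 97 N total (89 N of it vertical) with under 4 mm more movement. That was harder than needed, but below the 120 N wrist limit.
- **Lid:** its front edge dropped about 1.7 px in the side view, where 6 mm of travel should give about 2 px. I never saw the roughly 10 N click force, because I only read the force at the end of each move.
- **Final state:** the handle is back where it started, the capsule still sits in its ring on the lower jaw, and the robot is clear of everything with near-zero wrist force. I compared the empty pliers with the first picture only by eye, and they look unchanged.
- **Disagreement:** my first lid position from the side view was about 12 mm off the top view because the lid was partly hidden. I left that side reading out, and the final fit matched most points within about 2 px (worst about 3 px, at a foot corner).

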